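# Set down the prop leg of a damper stand

### The job

Slide the black bearing pad across the bench until it is centred under the foot of the stand's prop leg, then crank the leg down (clockwise from above) until the foot bears firmly on the pad: stop when the crank has become about half as heavy again as it was running free, and well before it is twice as heavy. Let go of everything, and leave the other things on the bench where they are.

Things in the scene. Friction and masses are not known exactly. Their poses are not given: they have to be found in the camera images.
- jack_axis (a point): Point on the vertical axis of the prop leg and its crank, on top of the aluminium gearbox (70 x 70 mm), 166 mm above the bench; x axis along the stand's beam, away from the robot. Below the gearbox a fixed 42 mm tube ends 68 mm above the bench; under it there is free room for the pad.
- stand: Bolted-down stand; origin on the bench under the leg's axis, x axis along its grey beam (40 mm wide, 125 to 165 mm above the bench) to the column. The 140 x 180 mm base plate begins 150 mm from the leg's axis. A damper is clamped across the far side of the column, lower than the beam. Only the crank knob stands higher than 188 mm.
- leg: Sliding steel leg; origin on the leg axis, 100 mm above the bench at crank 0; sinks 16 mm per crank turn. Its foot is a round steel shoe, 60 mm across, pinned at a height that varies: underside 58 to 66 mm below this origin (not measured), at the start 6 mm or more above the pad's top level. On the pad it yields by a stiff spring, 60 N per mm. Wanted: about 100 N; over 190 N overloads it.
- crank (a joint): Crank angle, rad, growing clockwise from above (leg goes down), 0 to 16; starts at 0 to 2.2. At 0 the arm points along jack_axis's x. Self-locking: stays where left. Turning it free takes about 8.3 N at the knob along its path; each 100 N of foot load adds 4.2 N: 12.5 N is right, 16 N too much. Felt while it turns; once halted, friction hides part of it (1 to 2 N after a slow step, more after a fast one).
- crank_knob (a point): Middle of the crank's upright black knob, 60 mm from the leg axis: a cylinder 24 mm across and 52 mm tall, 188 to 240 mm above the bench; this point is at 218 mm. It spins freely on its pin, so it can be gripped and carried round without turning the gripper. The flat crank arm below it has its top at 186 mm.
- pad: Loose black plastic bearing pad, about 0.3 kg: a ribbed square plate 100 x 100 mm, 22 mm thick, lying flat; origin at the centre of the plate's underside. A flat tongue 40 mm wide, 12 mm thick runs from the plate along the pad's -x to 130 mm and beyond, and carries an upright grip at its end.
- pad_grip (a point): Point to grasp on the pad's upright grip: a slab 18 mm thick across the pad's y axis, 40 mm along its x axis, top 58 mm above the bench. This point is 36 mm above the bench, 140 mm from the plate's centre along the pad's -x.
- parts_tray: Bystander, to be left alone: open sheet-steel tray of bolts, 130 x 110 x 30 mm; origin at its underside.
- spray_can: Bystander, to be left alone: metal spray can, 58 mm across, 160 mm tall; origin at its underside.
- grease_jar: Bystander, to be left alone: jar, 72 mm across, 75 mm tall; origin at its underside.
- bearing: Bystander, to be left alone: steel ring, 56 mm across, 16 mm high; origin at its underside.
- wrench: Bystander, to be left alone: steel wrench lying flat; origin at its underside.
- screwdriver: Bystander, to be left alone: screwdriver lying flat; origin at its underside.
- mallet: Bystander, to be left alone: hammer lying flat; origin at its underside.
Not all that is in view belongs to the job. Several things look just like the pad: the one meant starts farthest from the robot's base.

How it is judged:
By the outcome, as a careful person would: the job done as asked, in the order asked, and still so for the second after the job is handed in, with the robot touching nothing.
It also fails if it takes over 72 s, if anything falls off the work surface, if the arm or the gripper's body presses on something with over 40 N, if the wrist force passes 120 N, or if a joint passes its speed limit or range.

### The arm

A 7-joint arm with a two-finger parallel gripper is mounted at the origin on the work surface. World frame = base frame: x ahead of the robot, y to its left, z up, the work surface at z = 0. Lengths are in m, angles in degrees, forces in N, time in s.
With the tool pointing down it reaches from about 0.425 to 1.025 m from the base axis. Payload 9.4 kg.
Tool frame: the origin (TCP) lies midway between the tips of the shut fingers; the grasp point (between the pads) lies 19 mm behind it; z points along the fingers, y is the line along which they close (so a half turn about z gives the same grasp; the last joint's range is limited). The gripper opens to 93 mm and grips with 3 to 60 N. Pads are 15 mm wide; open, the fingers measure 128 mm over their backs; the gripper's body (75 mm by 188 mm) begins 65 mm behind the grasp point.
Start: joints at [66.595, 34.337, -0.143, 91.639, 0.103, 54.024, -4.572], TCP at [0.236, -0.685, 0.219] pointing down, gripper open.
Joint ranges: [-147.43, 147.43], [-19.82, 112.94], [-74.19, 73.91], [6.32, 146.72], [-59.91, 239.91], [6.04, 106.73], [-150.56, 150.56]. Speed limits (degrees/s): [127.2, 127.2, 172.46, 172.46, 180, 180, 180].

### API

Orientations are given as [roll, pitch, yaw] about the fixed x, y, z axes, in that order (R = Rz(yaw) Ry(pitch) Rx(roll)).
In Python, from bench import * gives the robot as it stands.
- The arm moves only by the shell command python3 -m inch 'ROWS' [FORCE]. ROWS is JSON, one flat list of numbers, 5 for each row, row after row: the shift along the world's x, y, z in mm, then the turn about the world's z in rad, then the closure, from 0 (fully open) to 1 (shut). A call has exactly 5 rows; each row is the pose to reach, as a shift and turn from the pose commanded when the call began; what a row does not reach only later rows make up. A row lasts 1/10 s, in which the tool goes at most 50 mm and 8.59 degrees, less where a joint would pass 70% of its speed; a pose out of reach is approached as far as the arm can. A call with a gripper value outside its range is refused whole. The fingers move at their own pace and stop on an object; FORCE is the grip in N (left out, the last holds). Time passes only in rows, so rows that repeat a pose let the fingers close, or fill a call up. It gives the time, the measured TCP pose, the force, the opening and the grip force at its end, in the units of the state.
- get_obs(): the state, without advancing time (a new reading comes with each control period).
- capture(name): name is "side" or "top"; returns (picture, depth): 384x512x3 uint8, red, green, blue; 384x512 float32, m along the optical axis (not along the pixel's ray), 0 where there is no reading.
- get_calibration(name): a dict with "intrinsics" (3x3 intrinsics, pixels), "R" (3x3) and "t" (3): a world point X has camera coordinates R X + t. Camera axes: x right, y down, z forward; pixel columns grow to the right and rows downward; lengths in m; the calibration is good to about 2 mm. A picture is of the moment at which its call begins. get_calibration takes no time and is no camera call.
- close_job(): hands the job in; it is judged then, once.
The state is a dict: "t": time; "joint_pos": joint angles; "qd": joint speeds; "joint_efforts": joint torques, N m; "tcp_pos": TCP position; "tool_rot": TCP orientation; "wrist_force": force on the tool from outside, world axes, zero at the start; "torque": the same for the moment, N m; "gripper_width": finger opening in m; "gripper_force": force on a finger pad.
Only numpy, scipy, OpenCV 4.12 (cv2) and the standard library are available. Lean on these libraries where they do the work, as an engineer would, in place of code of your own. Each camera call takes 0.05 s, during which the arm holds its last target. There are 200 camera calls.

## Working session

There is one attempt and no reset: what is moved stays moved. The work goes in short steps, Python scripts to look and compute and a shell command to move; the robot and the scene stay as the last step left them, time stands still between calls to the robot, and variables do not carry over. Pictures are saved under pics/ and viewed, at most 10 in all, crops included, and the job is handed in when it is done.

```bash
mkdir -p pics; ls; cat > h.py <<'E'
from bench import *
import numpy as np, cv2
def px2plane(cal,u,v,z):
    K,R,t=[np.array(cal[k]) for k in("intrinsics","R","t")]
    d=R.T@np.linalg.inv(K)@np.array([u,v,1.]); c=-R.T@t
    return c+d*(z-c[2])/d[2]
def proj(cal,X):
    K,R,t=[np.array(cal[k]) for k in("intrinsics","R","t")]
    p=K@(R@np.array(X)+t); return p[:2]/p[2]
def cloud(cal,dep):
    K,R,t=[np.array(cal[k]) for k in("intrinsics","R","t")]
    v,u=np.mgrid[:dep.shape[0],:dep.shape[1]]
    pc=np.stack([u,v,np.ones_like(u)],-1)@np.linalg.inv(K).T*dep[...,None]
    return (pc-t)@R
E
python3 - <<'E'
from h import *
for n in("side","top"):
    im,d=capture(n); cv2.imwrite(f"pics/{n}0.png",im[...,::-1]); np.savez(f"{n}0.npz",im=im,d=d)
    c=get_calibration(n); R=np.array(c["R"]); print(n,-R.T@np.array(c["t"]),R[2],c["intrinsics"][0])
print(get_obs())
E
```

```text
pics
side [0.17469243 0.7853125  1.08250062] [ 0.26017533 -0.62596435 -0.7351717 ] [431.2498417    0.         249.96710885]
top [ 0.13965637 -0.00294242  1.89621309] [ 0.19599722 -0.00368328 -0.98059753] [491.77955546   0.         255.26962302]
{'t': 0.1, 'joint_pos': array([66.59394752, 34.38028532, -0.14618617, 91.67533704,  0.10251235,
       54.0242334 , -4.57043444]), 'qd': array([-0.08099928, -0.14740951,  0.04385386, -0.18157541, -0.00345685,
        0.01837983,  0.00032768]), 'joint_efforts': array([ 5.09165257e-03, -7.66544795e+01,  1.50230650e+00, -2.52937174e+01,
       -5.22482162e-02,  1.35871585e-02,  5.44645945e-05]), 'tcp_pos': array([ 0.23602813, -0.68504743,  0.21784806]), 'tool_rot': array([-1.79920554e+02,  6.67887945e-03,  1.90166067e+01]), 'wrist_force': array([0.25362373, 0.6681077 , 0.0263897 ]), 'torque': array([-0.04794098,  0.03113763, -0.05109064]), 'gripper_force': 0.0, 'gripper_width': 0.09304604776086815}
```

View pics/top0.png

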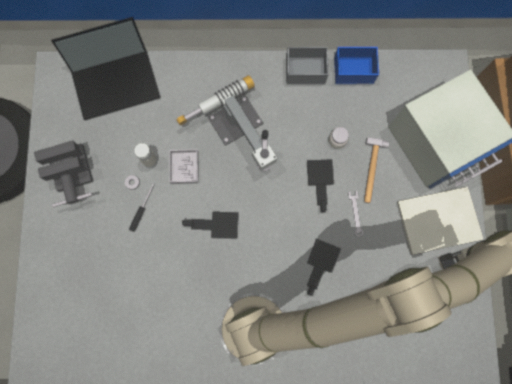

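View pics/side0.png

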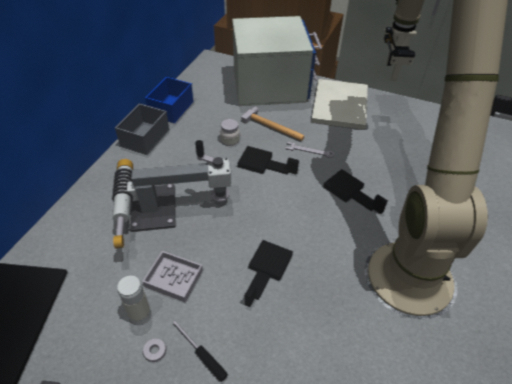

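Top view: the pad-like things are A at (320,172) with its grip at (323,208), B at (224,225) with its grip at (187,223), and C at (324,253) with its grip at (312,290). The base is near (250,325), so A is the farthest and is the one meant. The crank knob is near (264,138) and the gearbox near (264,155).

```bash
cat > m.py <<'E'
from h import *
c=get_calibration("top"); z=np.load("top0.npz"); im,d=z["im"],z["d"]
P=cloud(c,d)
g=im.max(-1)
for name,(u0,u1,v0,v1) in dict(A=(300,340,152,215),B=(178,243,205,245),C=(300,345,235,297)).items():
    m=np.zeros(g.shape,np.uint8); m[v0:v1,u0:u1]=(g[v0:v1,u0:u1]<60)
    # plate: opening kills the tongue
    pl=cv2.morphologyEx(m,cv2.MORPH_OPEN,np.ones((15,15),np.uint8))
    r=cv2.minAreaRect(cv2.findContours(pl,0,2)[0][0])
    cp=px2plane(c,*r[0],.022)
    box=[px2plane(c,*q,.022)[:2] for q in cv2.boxPoints(r)]
    hi=(m>0)&(P[...,2]>.04)&(P[...,2]<.08)
    v,u=np.nonzero(hi); gp=np.median(P[hi],0) if hi.any() else None
    print(name,"plate",cp[:2].round(4),"r",np.hypot(*cp[:2]).round(3),r[2],"sides",[np.linalg.norm(box[i]-box[i-1]).round(3) for i in range(2)],"grip",gp,hi.sum(), "plate z",np.median(P[...,2][pl>0]))
    if gp is not None:
        dd=cp[:2]-gp[:2]; print("  yaw",np.degrees(np.arctan2(dd[1],dd[0])),np.linalg.norm(dd))
# stand: gearbox top, knob
win=(slice(120,175),slice(235,290))
Z=P[win]; 
for nm,lo,hi_ in(("knob",.225,.25),("arm",.178,.2),("gear",.158,.174)):
    k=(Z[...,2]>lo)&(Z[...,2]<hi_); v,u=np.nonzero(k)
    if k.any():
        r=cv2.minAreaRect(Z[k][:,:2].astype(np.float32)); print(nm,k.sum(),Z[k].mean(0).round(4),"rect",np.round(r[0],4),np.round(r[1],4),r[2], "pix",u.mean()+235,v.mean()+120)
crop=cv2.resize(im[115:215,215:345],None,fx=6,fy=6,interpolation=cv2.INTER_CUBIC); cv2.imwrite("pics/crop1.png",crop[...,::-1])
E
python3 m.py
```

```text
Traceback (most recent call last):
  File "m.py", line 9, in <module>
    r=cv2.minAreaRect(cv2.findContours(pl,0,2)[0][0])
                      ~~~~~~~~~~~~~~~~~~~~~~~~~~~^^^
IndexError: tuple index out of range
```

```bash
sed -i 's/<60)/<80)/; s/np.ones((15,15),np.uint8)/cv2.getStructuringElement(2,(15,15))/' m.py; sed -i '/^g=/a print(g[160:185:4,320], g[172,296:345:3])' m.py; python3 m.py
```

```text
[89 65 65 65 66 66 60] [155 159 161 159  67  66  62  66  65  62  64  65  82 154 156 160 157]
A plate [ 0.5876 -0.2641] r 0.644 90.0 sides [np.float64(0.101), np.float64(0.095)] grip [ 0.45567245 -0.26724213  0.05764431] 45 plate z 0.021695323170010723
  yaw 1.3813530226069373 0.13195143645552107
B plate [0.3869 0.1146] r 0.404 90.0 sides [np.float64(0.093), np.float64(0.1)] grip [0.3927972  0.24515153 0.0555187 ] 52 plate z 0.02180122472178527
  yaw -92.5802384433641 0.13067506043624427
C plate [ 0.2633 -0.2641] r 0.373 21.801406860351562 sides [np.float64(0.1), np.float64(0.113)] grip [ 0.14377352 -0.21339927  0.05686096] 48 plate z 0.0211280330976922
  yaw -22.98087082164063 0.1297826741194061
knob 39 [ 0.6839 -0.0448  0.2369] rect [ 0.6849 -0.0444] [0.02   0.0217] 7.982700347900391 pix 264.97435897435895 133.05128205128204
arm 112 [ 0.6406 -0.0439  0.1865] rect [ 0.6406 -0.036 ] [0.077  0.0397] 3.61191463470459 pix 264.5357142857143 148.92857142857142
gear 570 [ 0.6701 -0.0143  0.1652] rect [ 0.6818 -0.008 ] [0.2061 0.0697] 32.28972244262695 pix 256.30526315789473 142.93859649122805
```

View pics/crop1.png

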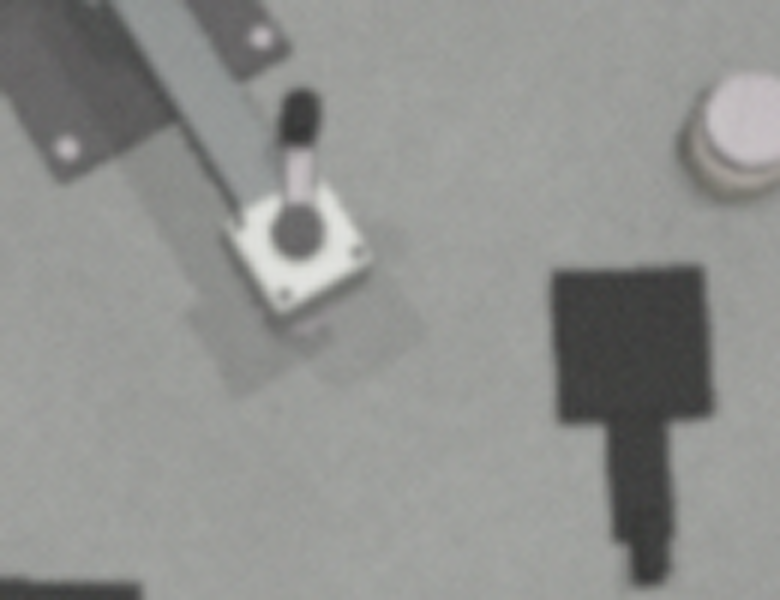

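Crop: the choice is confirmed as pad A, with its plate centred at crop (633,345) and its grip at (650,560). The gearbox corners are at crop (228,225), (285,318), (372,258) and (320,183), the hub is at (298,230), and the knob top is at (300,105).

```bash
python3 - <<'E'
from h import *
c=get_calibration("top"); z=np.load("top0.npz"); im,d=z["im"],z["d"]
f=lambda p,h:px2plane(c,215+p[0]/6-.4,115+p[1]/6-.4,h)[:2].round(4)
print("gear corners",[f(p,.166) for p in((228,225),(285,318),(372,258),(320,183))])
print("gear centre",f((300,241.5),.166),"hub",f((298,230),.188),"knobtop",f((301,101),.24))
print("pad edges L",f((553,270),.022),f((560,422),.022),"R",f((703,268),.022),f((713,414),.022))
print("grip top",f((650,563),.058))
# side view: grip & plate of A, hub
cs=get_calibration("side"); s=np.load("side0.npz"); P=cloud(cs,s["d"]); g=s["im"].max(-1)
m=(g<70); w=np.zeros_like(m); w[140:180,235:305]=1; m&=w
for lo,hi in((.015,.03),(.05,.065)):
    k=m&(P[...,2]>lo)&(P[...,2]<hi); q=P[k][:,:2].astype(np.float32); r=cv2.minAreaRect(q); print(lo,k.sum(),q.mean(0),r)
ks=(P[...,2]>.155)&(P[...,2]<.175); w[:]=0; w[150:190,195:240]=1; ks&=w
print("gear side",cv2.minAreaRect(P[ks][:,:2].astype(np.float32)))
E
```

```text
gear corners [array([ 0.6348, -0.0007]), array([ 0.5764, -0.0348]), array([ 0.6136, -0.0879]), array([ 0.6611, -0.0569])]
gear centre [ 0.6242 -0.0444] hub [ 0.6252 -0.0427] knobtop [ 0.6889 -0.044 ]
pad edges L [ 0.6442 -0.2137] [ 0.5421 -0.2155] R [ 0.6449 -0.3123] [ 0.5468 -0.3152]
grip top [ 0.443  -0.2658]
0.015 599 [ 0.58029276 -0.2601093 ] ((0.5394675135612488, -0.26437145471572876), (0.20685291290283203, 0.10218854993581772), 1.4393903017044067)
0.05 49 [ 0.45295283 -0.26616725] ((0.4541952610015869, -0.2680608928203583), (0.019845066592097282, 0.03694116324186325), 88.8370361328125)
gear side ((0.6405450701713562, -0.03255327045917511), (0.10506071150302887, 0.07206093519926071), 30.228757858276367)
```

```bash
python3 -m inch '[25,50,0,-0.06,0, 50,95,0,-0.12,0, 75,140,0,-0.18,0, 95,185,0,-0.24,0, 115,225,0,-0.288,0]' 40
```

```text
t: 0.6
tcp_pos: [0.3503, -0.4609, 0.2184]
tool_rot: [-180.0, 0.0, 2.4]
wrist_force: [1.5, -0.5, 0.4]
gripper_width: 0.0929
gripper_force: 0.0
```

```bash
python3 -m inch '[23,44,0,-0.017,0, 46,88,0,-0.017,0, 69,132,0,-0.017,0, 92,174,-15,-0.017,0, 103,192,-55,-0.017,0]'; python3 -m inch '[0,0,-45,0,0, 0,0,-90,0,0, 0,0,-120,0,0, 0,0,-140,0,0, 0,0,-144,0,0]'; python3 -m inch '[0,0,0,0,0.6, 0,0,0,0,0.9, 0,0,0,0,1, 0,0,0,0,1, 0,0,0,0,1]' 40; python3 - <<'E'
from h import *
im,d=capture("side"); cv2.imwrite("pics/s2.png",cv2.resize(im[110:230,150:330],None,fx=4,fy=4)[...,::-1])
E
```

```text
t: 1.1
tcp_pos: [0.4568, -0.2676, 0.1656]
tool_rot: [179.9, -0.4, 1.8]
wrist_force: [0.7, -0.4, 0.5]
gripper_width: 0.0931
gripper_force: 0.0
t: 1.6
tcp_pos: [0.4517, -0.2702, 0.0172]
tool_rot: [-179.9, 0.2, 1.6]
wrist_force: [0.3, 0.4, -0.4]
gripper_width: 0.0929
gripper_force: 0.0
t: 2.1
tcp_pos: [0.4533, -0.2712, 0.0204]
tool_rot: [180.0, -0.1, 1.5]
wrist_force: [1.1, -0.8, -0.4]
gripper_width: 0.0576
gripper_force: 0.0
```

View pics/s2.png

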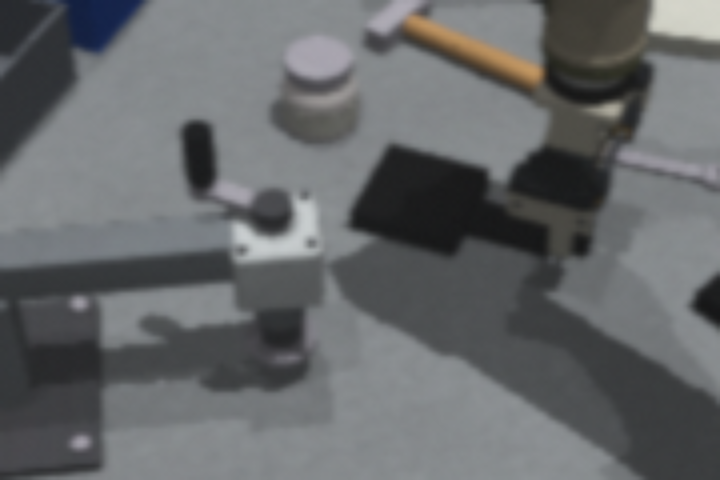

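The gripper straddles the pad's grip at crop (560,220), and the plate is at (420,195). The foot shoe hangs at about (287,360). The fingers are still closing.

```bash
python3 -m inch '[0,0,0,0,1, 0,0,0,0,1, 0,0,0,0,1, 0,0,0,0,1, 0,0,0,0,1]' 40;python3 -m inch '[0,0,0,0,1, 0,0,0,0,1, 0,0,0,0,1, 0,0,0,0,1, 0,0,0,0,1]' 40
```

```text
t: 2.65
tcp_pos: [0.4529, -0.2708, 0.0196]
tool_rot: [-180.0, 0.0, 1.6]
wrist_force: [-0.7, 1.5, 0.9]
gripper_width: 0.0177
gripper_force: 40.0
t: 3.15
tcp_pos: [0.4528, -0.2707, 0.0196]
tool_rot: [-180.0, 0.0, 1.6]
wrist_force: [0.6, 2.6, -0.4]
gripper_width: 0.0179
gripper_force: 40.0
```

```bash
python3 -m inch '[4,18,0,0,1, 8,40,0,0,1, 14,65,0,0,1, 19,90,0,0,1, 22,105,0,0,1]'; python3 -m inch '[0,5,0,0,1, 0,5,0,0,1, 0,5,0,0,1, 0,5,0,0,1, 0,5,0,0,1]'; python3 - <<'E'
from h import *
for n in("top","side"):
    im,d=capture(n); np.savez(n+"1.npz",im=im,d=d)
    if n=="top": cv2.imwrite("pics/t3.png",cv2.resize(im[110:250,210:340],None,fx=4,fy=4)[...,::-1])
c=get_calibration("side"); z=np.load("side1.npz"); P=cloud(c,z["d"]); g=z["im"].max(-1)
k=(g<75)&(abs(P[...,2]-.022)<.006)&(P[...,0]>.5)&(P[...,0]<.75)&(P[...,1]>-.26)&(P[...,1]<-.06)
q=P[k][:,:2]; r=cv2.minAreaRect(q.astype(np.float32)); print(k.sum(),r)
E
```

```text
t: 3.65
tcp_pos: [0.4753, -0.1648, 0.0196]
tool_rot: [180.0, -0.0, 1.5]
wrist_force: [-0.2, -1.1, -3.2]
gripper_width: 0.0179
gripper_force: 40.0
t: 4.15
tcp_pos: [0.4747, -0.1616, 0.0196]
tool_rot: [180.0, 0.0, 1.5]
wrist_force: [0.2, 1.3, -1.5]
gripper_width: 0.0179
gripper_force: 40.0
446 ((0.5961431264877319, -0.1627660095691681), (0.08783619105815887, 0.12447185069322586), 24.818172454833984)
```

View pics/t3.png

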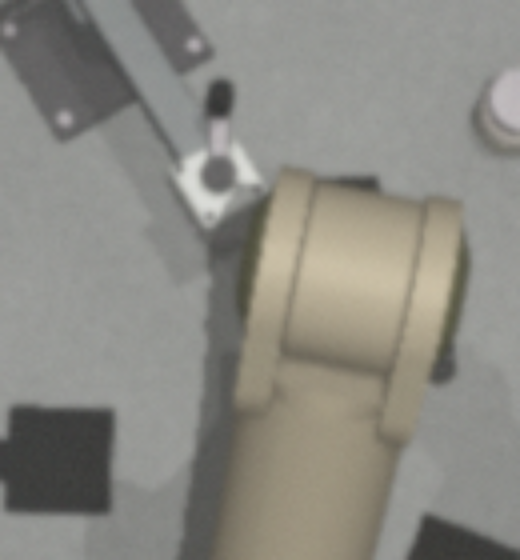

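The arm hides most of the pad from above. Only its far right corner shows, at crop (378,180). I'll use the side view.

```bash
python3 - <<'E'
from h import *
c=get_calibration("top"); print("corner",px2plane(c,210+378/4-.4,110+178/4-.4,.022))
c=get_calibration("side"); z=np.load("side1.npz"); P=cloud(c,z["d"]); im=z["im"]
k=(P[...,1]>-.28)&(P[...,1]<-.06)&(P[...,2]>.1)&(P[...,0]>.42)&(P[...,0]<.66)
for lo in np.arange(.1,.5,.04):
    q=P[k&(P[...,2]>=lo)&(P[...,2]<lo+.04)]
    if len(q): print(lo.round(2),len(q),"xmax",np.percentile(q[:,0],98).round(3),"ymax",q[:,1].max().round(3))
cv2.imwrite("pics/s4.png",cv2.resize(im[110:230,190:330],None,fx=5,fy=5,interpolation=cv2.INTER_CUBIC)[...,::-1])
E
```

```text
corner [ 0.666669   -0.20380857  0.022     ]
0.1 347 xmax 0.509 ymax -0.066
0.14 460 xmax 0.618 ymax -0.06
0.18 255 xmax 0.508 ymax -0.117
0.22 275 xmax 0.508 ymax -0.118
0.26 305 xmax 0.514 ymax -0.119
0.3 246 xmax 0.52 ymax -0.104
0.34 479 xmax 0.531 ymax -0.1
0.38 501 xmax 0.523 ymax -0.099
0.42 421 xmax 0.508 ymax -0.101
0.46 347 xmax 0.491 ymax -0.105
```

View pics/s4.png

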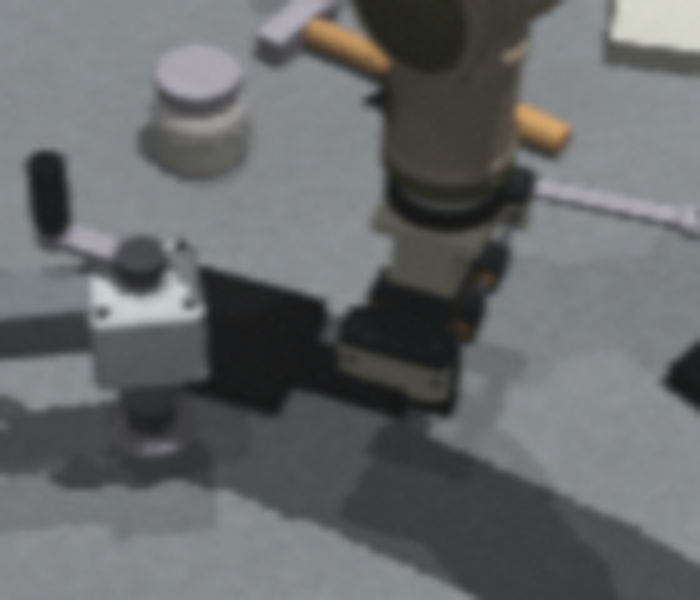

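```bash
python3 - <<'E'
from h import *
c=get_calibration("side")
for p in((280,400),(328,303)): print(px2plane(c,190+p[0]/5-.4,110+p[1]/5-.4,.02))
for h in(.166,.036,.19): print(h,((proj(c,(.6245,-.0437,h))+.4-[190,110])*5).round(0))
E
python3 -m inch '[2,20,0,0,1, 4,42,0,0,1, 6,65,0,0,1, 8,88,0,0,1, 8,100,0,0,1]'; python3 -m inch '[0,5,0,0,1, 0,12,0,0,1, 0,12,0,0,1, 0,12,0,0,1, 0,12,0,0,1]'; python3 - <<'E'
from h import *
im,d=capture("side"); np.savez("side2.npz",im=im,d=d)
cv2.imwrite("pics/s5.png",cv2.resize(im[130:220,180:300],None,fx=6,fy=6,interpolation=cv2.INTER_CUBIC)[...,::-1])
c=get_calibration("side")
for n,p in dict(ax36=(.6245,-.0437,.036),nx=(.5745,.0063,.022),pp=(.6745,.0063,.022),gear=(.6245,-.0437,.166)).items(): print(n,((proj(c,p)+.4-[180,130])*6).round(0))
E
```

```text
[ 0.56219076 -0.10904751  0.02      ]
[ 0.56797958 -0.20662763  0.02      ]
0.166 [143. 280.]
0.036 [152. 423.]
0.19 [141. 251.]
t: 4.75
tcp_pos: [0.4831, -0.0598, 0.0196]
tool_rot: [-180.0, -0.0, 1.5]
wrist_force: [0.1, -1.4, -2.6]
gripper_width: 0.0174
gripper_force: 40.0
t: 5.25
tcp_pos: [0.4829, -0.0493, 0.0196]
tool_rot: [-180.0, 0.0, 1.5]
wrist_force: [0.3, 1.2, -2.4]
gripper_width: 0.0176
gripper_force: 40.0
ax36 [243. 388.]
nx [288. 498.]
pp [120. 441.]
gear [232. 216.]
```

View pics/s5.png

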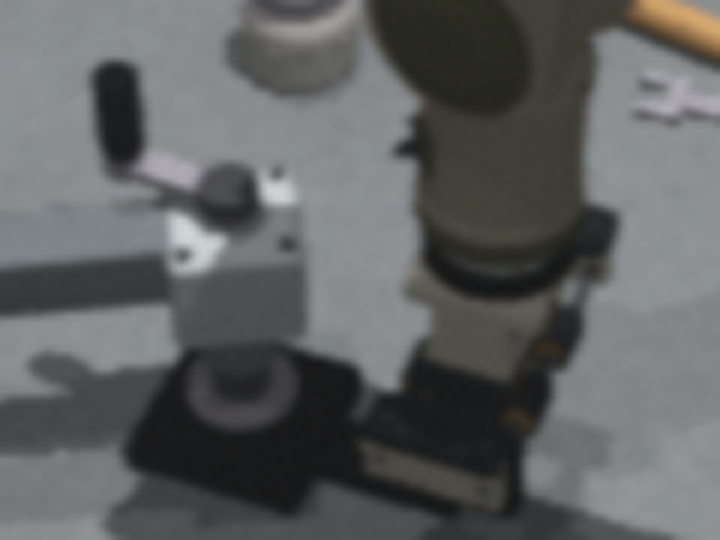

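Plate corners are at crop (127,450), (293,508) and (362,372). The shoe ring spans u 187–300, centred at (243,390), which matches the predicted axis at (243,388). Next I check the pad's centring from the corners.

```bash
python3 - <<'E'
from h import *
c=get_calibration("side"); z=np.load("side2.npz"); im=z["im"]; P=cloud(c,z["d"]); g=im.max(-1)
f=lambda u,v,h:px2plane(c,180+u/6-.4,130+v/6-.4,h)[:2].round(4)
print(f(127,450,.015),f(293,510,.003),f(295,500,.022),f(362,372,.022))
print("shoe",f(243.5,390,.036), f(187,388,.04),f(300,388,.04))
k=(abs(P[...,2]-.022)<.004)&(g<70)&(P[...,1]>-.1)&(P[...,1]<.03)&(P[...,0]>.5)&(P[...,0]<.7)
q=P[k]; 
for ax in(0,1): print(np.percentile(q[:,ax],[0.5,3,97,99.5]).round(4))
k2=k&(P[...,0]>.57); print(P[k2][:,1].max(), (P[k2&(P[...,1]>-.02)][:,0].min()),(P[k2&(P[...,1]>-.02)][:,0].max()))
s=(P[...,2]>.03)&(P[...,2]<.06)&(P[...,0]>.58)&(P[...,0]<.67)&(abs(P[...,1]+.045)<.05)
print("shoe pts",s.sum(),np.percentile(P[s],[1,50,99],axis=0).round(4))
E
```

```text
[0.6714 0.0054] [ 0.5757 -0.001 ] [0.5705 0.0062] [ 0.5751 -0.0916]
shoe [ 0.6235 -0.0424] [ 0.6504 -0.0284] [ 0.5944 -0.0527]
[0.5746 0.5764 0.6719 0.6741]
[-0.0924 -0.0887  0.0053  0.0078]
0.009855402127516151 0.5737465658585966 0.6744773758498464
shoe pts 161 [[ 0.5966 -0.0638  0.0332]
 [ 0.6176 -0.031   0.0418]
 [ 0.6539 -0.0123  0.0574]]
```

```bash
python3 -m inch '[0,0,0,0,0.4, 0,0,0,0,0.4, 0,0,0,0,0.4, 0,0,0,0,0.4, 0,0,0,0,0.4]'; python3 -m inch '[0,0,10,0,0.4, 0,0,45,0,0.3, 0,0,90,0,0.2, 0,0,140,0,0, 0,0,190,0,0]'; python3 -m inch '[0,0,50,0,0, 0,0,90,0,0, 20,2,100,0,0, 60,4,100,0,0, 100,4,100,0,0]';  python3 -m inch '[40,0,0,0,0, 75,0,0,0,0, 95,1,0,0,0, 102,1,0,0,0, 102,1,0,0,0]'; python3 - <<'E'
from h import *
o=get_obs(); print(o["tcp_pos"],o["wrist_force"])
c=get_calibration("side"); im,d=capture("side"); P=cloud(c,d); g=im.max(-1)
k=(P[...,2]>.19)&(P[...,2]<.245)&(abs(P[...,0]-.685)<.04)&(abs(P[...,1]+.044)<.05)&(g<70)
print("knob",k.sum(),np.percentile(P[k],[2,50,98],axis=0).round(4))
k=(abs(P[...,2]-.022)<.004)&(g<70)&(P[...,1]>-.1)&(P[...,1]<.03)&(P[...,0]>.5)&(P[...,0]<.7)
for ax in(0,1): print("pad",np.percentile(P[k][:,ax],[0.5,99.5]).round(4))
E
```

```text
t: 5.8
tcp_pos: [0.483, -0.049, 0.0197]
tool_rot: [180.0, -0.0, 1.5]
wrist_force: [0.1, 0.1, 0.2]
gripper_width: 0.0529
gripper_force: 0.0
t: 6.3
tcp_pos: [0.4821, -0.049, 0.2121]
tool_rot: [-180.0, 0.0, 1.5]
wrist_force: [1.0, 0.7, -0.9]
gripper_width: 0.0835
gripper_force: 0.0
t: 6.8
tcp_pos: [0.5836, -0.0445, 0.3118]
tool_rot: [-180.0, -0.1, 1.6]
wrist_force: [0.9, 0.5, 0.3]
gripper_width: 0.093
gripper_force: 0.0
t: 7.3
tcp_pos: [0.6846, -0.044, 0.3095]
tool_rot: [180.0, 0.0, 1.5]
wrist_force: [-0.2, 0.1, -0.0]
gripper_width: 0.0928
gripper_force: 0.0
[ 0.68463656 -0.04401354  0.30951287] [-0.23979006  0.05956944 -0.01697121]
knob 108 [[ 0.6734 -0.0501  0.192 ]
 [ 0.6803 -0.0371  0.2219]
 [ 0.6904 -0.0297  0.2413]]
pad [0.5078 0.674 ]
pad [-0.0921  0.0072]
```

```bash
python3 -m inch '[0,0,-35,0,0, 0,1,-70,0,0, 0,1,-95,0,0, 0,1,-108,0,0, 0,1,-110,0,0]'; python3 -m inch '[0,0,0,0,1, 0,0,0,0,1, 0,0,0,0,1, 0,0,0,0,1, 0,0,0,0,1]' 40; python3 -m inch '[0,0,0,0,1, 0,0,0,0,1, 0,0,0,0,1, 0,0,0,0,1, 0,0,0,0,1]'; python3 -m inch '[0,0,0,0,1, 0,0,0,0,1, 0,0,0,0,1, 0,0,0,0,1, 0,0,0,0,1]'
python3 - <<'E'
import numpy as np
t=np.radians(0)-np.arange(0,7,.1)
# absolute offsets from axis, mm, R=60
for i,a in enumerate(t): print(i,(60*np.cos(a)).round(1),(60*np.sin(a)).round(1),end=' | ')
E
```

```text
t: 7.85
tcp_pos: [0.6835, -0.043, 0.1989]
tool_rot: [-180.0, 0.1, 1.5]
wrist_force: [0.2, -0.0, 0.5]
gripper_width: 0.0932
gripper_force: 0.0
t: 8.35
tcp_pos: [0.6851, -0.043, 0.2002]
tool_rot: [-180.0, -0.0, 1.5]
wrist_force: [0.6, 0.4, 0.4]
gripper_width: 0.0576
gripper_force: 0.0
t: 8.85
tcp_pos: [0.685, -0.0435, 0.1996]
tool_rot: [180.0, -0.0, 1.5]
wrist_force: [0.9, -1.5, 1.0]
gripper_width: 0.0232
gripper_force: 40.0
t: 9.35
tcp_pos: [0.6849, -0.0434, 0.1996]
tool_rot: [180.0, 0.0, 1.5]
wrist_force: [0.1, -2.4, -0.6]
gripper_width: 0.0236
gripper_force: 40.0
0 60.0 0.0 | 1 59.7 -6.0 | 2 58.8 -11.9 | 3 57.3 -17.7 | 4 55.3 -23.4 | 5 52.7 -28.8 | 6 49.5 -33.9 | 7 45.9 -38.7 | 8 41.8 -43.0 | 9 37.3 -47.0 | 10 32.4 -50.5 | 11 27.2 -53.5 | 12 21.7 -55.9 | 13 16.0 -57.8 | 14 10.2 -59.1 | 15 4.2 -59.8 | 16 -1.8 -60.0 | 17 -7.7 -59.5 | 18 -13.6 -58.4 | 19 -19.4 -56.8 | 20 -25.0 -54.6 | 21 -30.3 -51.8 | 22 -35.3 -48.5 | 23 -40.0 -44.7 | 24 -44.2 -40.5 | 25 -48.1 -35.9 | 26 -51.4 -30.9 | 27 -54.2 -25.6 | 28 -56.5 -20.1 | 29 -58.3 -14.4 | 30 -59.4 -8.5 | 31 -59.9 -2.5 | 32 -59.9 3.5 | 33 -59.2 9.5 | 34 -58.0 15.3 | 35 -56.2 21.0 | 36 -53.8 26.6 | 37 -50.9 31.8 | 38 -47.5 36.7 | 39 -43.6 41.3 | 40 -39.2 45.4 | 41 -34.5 49.1 | 42 -29.4 52.3 | 43 -24.0 55.0 | 44 -18.4 57.1 | 45 -12.6 58.7 | 46 -6.7 59.6 | 47 -0.7 60.0 | 48 5.2 59.8 | 49 11.2 58.9 | 50 17.0 57.5 | 51 22.7 55.5 | 52 28.1 53.0 | 53 33.3 49.9 | 54 38.1 46.4 | 55 42.5 42.3 | 56 46.5 37.9 | 57 50.1 33.0 | 58 53.1 27.9 | 59 55.6 22.4 | 60 57.6 16.8 | 61 59.0 10.9 | 62 59.8 5.0 | 63 60.0 -1.0 | 64 59.6 -7.0 | 65 58.6 -12.9 | 66 57.0 -18.7 | 67 54.9 -24.3 | 68 52.2 -29.6 | 69 48.9 -34.7 |
```

```bash
python3 -m inch '[-0.3,-6,0,0,1, -1.2,-11.9,0,0,1, -2.7,-17.7,0,0,1, -4.7,-23.4,0,0,1, -7.3,-28.8,0,0,1]'; python3 -m inch '[-3.2,-5.1,0,0,1, -6.8,-9.9,0,0,1, -10.9,-14.2,0,0,1, -15.4,-18.2,0,0,1, -20.3,-21.7,0,0,1]'
```

```text
t: 9.85
tcp_pos: [0.6794, -0.0682, 0.1997]
tool_rot: [-179.8, -0.2, 1.7]
wrist_force: [5.6, 7.1, -3.0]
gripper_width: 0.0236
gripper_force: 40.0
t: 10.35
tcp_pos: [0.6599, -0.0917, 0.1998]
tool_rot: [-179.9, -0.3, 1.6]
wrist_force: [8.5, 2.2, -5.5]
gripper_width: 0.0236
gripper_force: 40.0
```

```bash
python3 -m inch '[-5.2,-3,0,0,1, -10.7,-5.4,0,0,1, -16.4,-7.3,0,0,1, -22.2,-8.6,0,0,1, -28.2,-9.3,0,0,1]' | grep -E 'tcp|wrist'; python3 -m inch '[-6,-0.2,0,0,1, -11.9,0.3,0,0,1, -17.8,1.4,0,0,1, -23.6,3,0,0,1, -29.2,5.2,0,0,1]' | grep -E 'tcp|wrist'; python3 -m inch '[-5.3,2.8,0,0,1, -10.3,6.1,0,0,1, -15,9.9,0,0,1, -19.2,14.1,0,0,1, -23.1,18.7,0,0,1]' | grep -E 'tcp|wrist'; python3 -m inch '[-3.3,5,0,0,1, -6.1,10.3,0,0,1, -8.4,15.8,0,0,1, -10.2,21.5,0,0,1, -11.3,27.4,0,0,1]'| grep -E 'tcp|wrist'
```

```text
tcp_pos: [0.6315, -0.1027, 0.1998]
wrist_force: [8.5, -1.7, -6.3]
tcp_pos: [0.6016, -0.0984, 0.1997]
wrist_force: [6.7, -4.9, -5.7]
tcp_pos: [0.5779, -0.0803, 0.1997]
wrist_force: [5.2, -6.6, -5.6]
tcp_pos: [0.5658, -0.0532, 0.1996]
wrist_force: [1.6, -7.8, -3.3]
```

```bash
cat > f.py <<'E'
from h import *
o=get_obs(); p=(o["tcp_pos"][:2]-[.6251,-.0432])*1e3; a=np.arctan2(p[1],p[0]); F=o["wrist_force"]
print("t",o["t"],"r",np.hypot(*p).round(1),"ang",np.round(a,3),"tang",(-(F[0]*np.sin(a)-F[1]*np.cos(a))).round(2),"rad",(F[0]*np.cos(a)+F[1]*np.sin(a)).round(2),"z",F[2].round(1))
E
python3 f.py
```

```text
t 12.35 r 60.2 ang -2.974 tang 7.96 rad -0.31 z -3.3
```

```bash
python3 -m inch '[-0.5,6,0,0,1, -0.5,12,0,0,1, 0.2,18,0,0,1, 1.4,23.8,0,0,1, 3.2,29.5,0,0,1]' >/dev/null; python3 f.py; python3 -m inch '[2.4,5.6,0,0,1, 5.3,10.8,0,0,1, 8.7,15.7,0,0,1, 12.6,20.3,0,0,1, 17,24.4,0,0,1]'>/dev/null; python3 f.py
```

```text
t 12.85 r 60.2 ang 2.814 tang 7.55 rad -1.74 z 0.2
t 13.35 r 60.2 ang 2.32 tang 8.16 rad -2.37 z 2.7
```

```bash
python3 -m inch '[2.3,1.9,0,0,1, 4.7,3.7,0,0,1, 7.2,5.3,0,0,1, 9.8,6.9,0,0,1, 12.4,8.3,0,0,1]' >/dev/null; python3 f.py; python3 -m inch '[2.8,1.3,0,0,1, 5.6,2.4,0,0,1, 8.4,3.4,0,0,1, 11.3,4.3,0,0,1, 14.2,5,0,0,1]'>/dev/null; python3 f.py
```

```text
t 13.85 r 60.2 ang 2.075 tang 8.19 rad -0.99 z 3.7
t 14.35 r 60.1 ang 1.827 tang 9.44 rad -0.69 z 5.7
```

```bash
python3 -m inch '[3,0.5,0,0,1, 5.9,0.9,0,0,1, 8.9,1.2,0,0,1, 11.9,1.3,0,0,1, 14.9,1.3,0,0,1]' >/dev/null; python3 f.py
```

```text
t 14.85 r 60.1 ang 1.586 tang 9.18 rad -0.62 z 6.7
```

```bash
python3 -m inch '[2.9,-0.2,0,0,1, 5.9,-0.6,0,0,1, 8.9,-1.1,0,0,1, 11.8,-1.7,0,0,1, 14.7,-2.5,0,0,1]' >/dev/null; python3 f.py
```

```text
t 15.35 r 60.1 ang 1.346 tang 11.19 rad -1.88 z 8.1
```

```bash
python3 -m inch '[1.7,-0.5,0,0,1, 3.4,-1.1,0,0,1, 5.1,-1.7,0,0,1, 6.8,-2.4,0,0,1, 8.4,-3.1,0,0,1]' >/dev/null; python3 f.py
```

```text
t 15.85 r 60.1 ang 1.205 tang 11.55 rad -2.22 z 8.0
```

```bash
python3 -m inch '[1.4,-0.7,0,0,1, 2.7,-1.4,0,0,1, 4,-2.1,0,0,1, 5.3,-2.9,0,0,1, 6.6,-3.7,0,0,1]' >/dev/null; python3 f.py
```

```text
t 16.35 r 60.1 ang 1.086 tang 12.09 rad -2.11 z 8.7
```

```bash
python3 -m inch '[0,0,0,0,1, 0,0,0,0,1, 0,0,0,0,1, 0,0,0,0,1, 0,0,0,0,1]' >/dev/null; python3 f.py
```

```text
t 16.85 r 60.1 ang 1.081 tang 11.31 rad -2.04 z 7.4
```

```bash
python3 -m inch '[-1,0.5,0,0,1, -2,1,0,0,1, -3,1.6,0,0,1, -3,1.6,0,0,1, -3,1.6,0,0,1]' >/dev/null; python3 f.py; python3 -m inch '[0,0,0,0,0.3, 0,0,0,0,0.3, 0,0,0,0,0.3, 0,0,0,0,0.3, 0,0,0,0,0.3]'|grep -E 'tcp|grip|wrist'; python3 -m inch '[0,0,5,0,0.3, 0,0,25,0,0.3, 0,0,60,0,0.3, 0,0,95,0,0.3, 0,0,110,0,0.3]'>/dev/null;  python3 -m inch '[-20,0,20,0,0.3, -60,0,20,0,0.3, -110,0,20,0,0.3, -150,0,20,0,0.3, -160,0,20,0,0.3]';python3 - <<'E'
from h import *
c=get_calibration("side"); im,d=capture("side"); P=cloud(c,d); g=im.max(-1)
k=(abs(P[...,2]-.022)<.004)&(g<70)&(P[...,1]>-.1)&(P[...,1]<.03)&(P[...,0]>.56)&(P[...,0]<.7)
for ax in(0,1): print("pad",np.percentile(P[k][:,ax],[0.5,99.5]).round(4))
k=(P[...,2]>.2)&(P[...,2]<.245)&(abs(P[...,0]-.625)<.08)&(abs(P[...,1]+.044)<.08)&(g<70)
print("knob",np.percentile(P[k],[2,50,98],axis=0).round(4))
cv2.imwrite("pics/s6.png",cv2.resize(im[60:320,60:400],None,fx=2.2,fy=2.2,interpolation=cv2.INTER_CUBIC)[...,::-1])
E
```

```text
t 17.35 r 60.0 ang 1.084 tang 5.96 rad -1.64 z 4.0
tcp_pos: [0.6541, 0.0092, 0.1996]
wrist_force: [-0.1, -0.5, 0.2]
gripper_width: 0.0588
gripper_force: 0.0
t: 18.85
tcp_pos: [0.49, 0.0089, 0.3303]
tool_rot: [-180.0, 0.0, 1.5]
wrist_force: [0.2, 0.2, 0.2]
gripper_width: 0.0649
gripper_force: 0.0
pad [0.5748 0.6743]
pad [-0.0924  0.0078]
knob [[0.6424 0.0036 0.2013]
 [0.6488 0.0173 0.2252]
 [0.6592 0.0227 0.2417]]
```

View pics/s6.png

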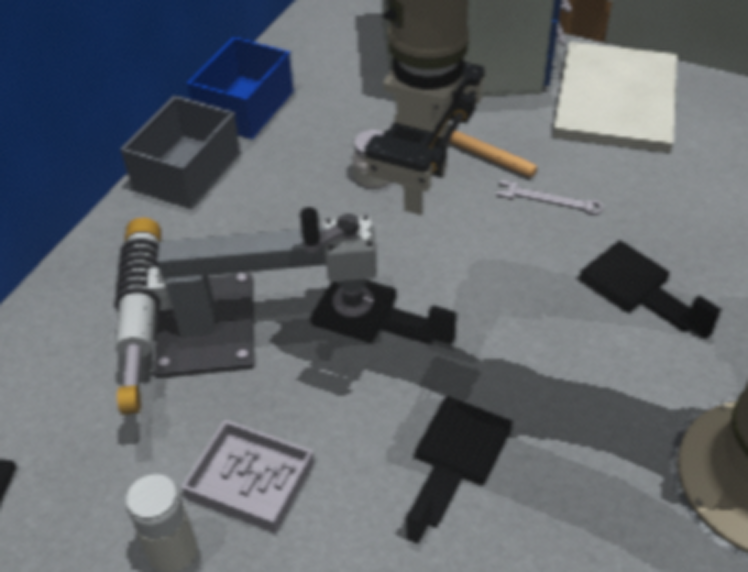

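The shoe sits at the centre of the pad, at about (352,298). The knob is free at (310,225), the gripper is clear, and the other things on the bench are where they were.

```bash
python3 -c "
from bench import *
print(close_job())"
```

```text
the job is handed in; nothing more can be done
None
```

The pad is centred under the foot to within about 2 mm, the leg is cranked down until the crank took about 12 N (about 8 N running free), everything is released, and the job is handed in at about 19 s.

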